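# Sort the bushes off the bearing tray and hold the ball up for inspection

### The job

Take the red and the blue bush off the black bearing tray and put each in the bin of its own colour. Then pick the tray up by its yellow handle, carry it without letting the loose steel ball out of its brass pocket, and hold it level about 10 cm above the middle of the lit inspection panel. Finish while still holding it there, and leave the small steel socket and the dark nut that stand on the bench where they are.

Things in the scene. Friction and masses are not known exactly. Their poses are not given: they have to be found in the camera images.
- tray: loose black tray, about 0.35 kg, 220 mm (x) by 150 mm (y), floor 4 mm thick, rim 10 mm high; origin: centre of underside, z up. Starts flat on the bench to the right or left of the bins, yawed up to 0.4 rad. Brass pocket at tray y +48 mm; bushes about 72 mm to +x and -x of the centre
- tray_handle (a point): centre of the top edge of the yellow handle, an upright plate at the tray's centre, 14 mm thick along tray x, 40 mm wide along tray y, rising from the tray floor to 90 mm above the tray's underside; axes as the tray
- tray_pocket (a point): middle of the brass pocket ring (inner diameter 40 mm, ring 6 mm high above the tray floor), given at the height of the ball's centre: tray (0, 48, 19) mm. A ball in the pocket has its centre within about 10 mm of this point
- ball_center (a point): centre of the loose steel ball, 30 mm diameter, about 0.11 kg, lying in the pocket; it can roll inside the ring and jumps out if the tray is tipped steeply
- red_bush_center (a point): centre of the red plastic bush, a loose upright cylinder 34 mm diameter, 34 mm tall, about 45 g, standing on the tray floor (its underside 4 mm, its top 38 mm above the bench) at one end of the tray; z is its axis
- blue_bush_center (a point): centre of the blue plastic bush, a loose upright cylinder 34 mm diameter, 34 mm tall, about 45 g, standing on the tray floor (its underside 4 mm, its top 38 mm above the bench) at one end of the tray; z is its axis
- red_bush: the same red bush; origin at the centre of its underside
- blue_bush: the same blue bush; origin at the centre of its underside
- red_bin: fixed open red bin in the middle of the bench, 120 x 120 mm outside, 45 mm high, walls and floor 4 mm thick; origin at the centre of its underside, z up. The red and blue bins may swap places
- blue_bin: fixed open blue bin in the middle of the bench, 120 x 120 mm outside, 45 mm high, walls and floor 4 mm thick; origin at the centre of its underside, z up. The red and blue bins may swap places
- panel: fixed inspection station on the other side of the bins from the tray: a 180 x 180 x 12 mm grey plate with a lit white top; origin at the centre of its underside. A camera on a post, 142 mm tall, stands 205 mm from the plate's centre along the panel's +x (away from the robot), lens facing the panel
- panel_top (a point): centre of the lit top face of the panel, 12 mm above the bench
- socket: loose upright steel socket, a cylinder 28 mm across, 38 mm tall, standing to the right of the work; bystander, origin at underside centre
- pot_nut: loose dark stepped nut, 32 mm across, 40 mm tall, standing to the left of the work; bystander, origin at underside centre
Not all that is in view belongs to the job. Several things look just like the red_bush: the one meant starts nearest to the robot's base.

How it is judged:
On the way, in this order (a step that is already met when the one before it is completed fails the run):
1. both bushes lie released in the bins of their own colours (x of red_bush_center in the frame of red_bin between -0.052 and 0.052 m and y of red_bush_center in the frame of red_bin between -0.052 and 0.052 m and z of red_bush_center in the frame of red_bin below 0.038 m and contact force between each of red_bush, blue_bush and the fingers below 0.1 N and linear speed of each of red_bush, blue_bush below 0.05 m/s and x of blue_bush_center in the frame of blue_bin between -0.052 and 0.052 m and y of blue_bush_center in the frame of blue_bin between -0.052 and 0.052 m and z of blue_bush_center in the frame of blue_bin below 0.038 m), for 0.2 s.
2. the tray, with the ball in its pocket, is lifted clear of the bench in the fingers (height (world z) of tray above 0.045 m and contact force between tray and the fingers above 1 N and distance between ball_center and tray_pocket below 0.016 m), for 0.2 s.
At the end, for the whole second after the job is handed in: Each bush rests released in the bin of its colour. The tray is held in the fingers, still, level within 0.1 rad, its centre within 40 mm of the panel centre seen from above, underside 60 to 150 mm above the lit face, not touching the station, ball centre within 16 mm of the pocket point (all of step 1 and horizontal distance between tray and panel_top below 0.04 m and z of tray in the frame of panel_top between 0.06 and 0.15 m and angle between tray's own z axis and vertical below 0.1 rad and linear speed of tray below 0.03 m/s and angular speed of tray below 0.2 rad/s and contact force between tray and the fingers above 1 N and contact force between tray and panel below 0.1 N and distance between ball_center and tray_pocket below 0.016 m); the arm keeps its last pose, push and grip.
It fails at once if the ball leaves its pocket (distance between ball_center and tray_pocket above 0.02 m).
It fails at once if the tray is tipped steeply (over 0.45 rad) (angle between tray's own z axis and vertical above 0.45 rad).
It fails at once if the tray is lifted before both bushes are in their bins (height (world z) of tray above 0.04 m and not (x of red_bush_center in the frame of red_bin between -0.052 and 0.052 m and y of red_bush_center in the frame of red_bin between -0.052 and 0.052 m and z of red_bush_center in the frame of red_bin below 0.038 m and x of blue_bush_center in the frame of blue_bin between -0.052 and 0.052 m and y of blue_bush_center in the frame of blue_bin between -0.052 and 0.052 m and z of blue_bush_center in the frame of blue_bin below 0.038 m)).
It fails at once if the socket or the nut is moved by more than 30 mm (distance of any of socket, pot_nut from where it was at the start of the episode above 0.03 m).
It also fails if it takes over 72 s, if anything falls off the work surface, if the arm or the gripper's body presses on something with over 40 N, if the wrist force passes 120 N, or if a joint passes its speed limit or range.

### The arm

A 7-joint arm with a two-finger parallel gripper is mounted at the origin on the work surface. World frame = base frame: x ahead of the robot, y to its left, z up, the work surface at z = 0. Lengths are in m, angles in rad, forces in N, time in s.
With the tool pointing down it reaches from about 0.35 to 0.9 m from the base axis. Payload 7.2 kg.
Tool frame: the origin (TCP) lies on the mounting face of the last link; the fingertips stand 173 mm ahead of it and the grasp point (between the pads) lies 155 mm ahead of it; z points along the fingers, y is the direction in which the jaws open and shut (so a half turn about z gives the same grasp; the last joint's range is limited). The gripper opens to 85 mm and grips with 20 to 120 N. Pads are 22 mm wide; open, the fingers measure 114 mm over their backs; the gripper's body (76 mm by 85 mm) begins 54 mm behind the grasp point. The pads swing forward as they close: fully open they stand 13 mm farther back than shut.
Start: joints at [-1.324, 0.411, -0.013, 1.596, 0.006, 1.134, -0.082], TCP at [0.194, 0.594, 0.405] pointing down, gripper open.
Joint ranges: [-2.95, 2.95], [-0.29, 1.99], [-1.47, 1.44], [0.14, 2.54], [-1.03, 4.17], [0.13, 1.85], [-2.86, 2.86]. Speed limits (rad/s): [2.39, 2.39, 3.01, 3.01, 3.14, 3.14, 3.14].

### API

Orientations are given as a unit quaternion [w, x, y, z].
In Python, from plant import arm, grab_frame, sign_off gives the robot as it stands.
- The arm moves only by the tool send_rows, never from a script. Its argument "steps" is a list of rows, each a list of 7 numbers: the gripper command: -1 is fully open, 1 is shut, values between are in proportion, then the shift along the tool's x, y, z in mm, then the turn, a rotation vector about the tool's x, y, z in rad. In form: [[gripper, x, y, z, ax, ay, az], ...]. A call has 1 to 5 rows; each row shifts and turns the commanded pose from where the row before left it, along the tool's axes as they then stand; what a row does not reach is not made up. A row lasts 1/12 s, in which the tool goes at most 41.7 mm and 7.16 degrees, less where a joint would pass 70% of its speed; a pose out of reach is approached as far as the arm can. A call is refused whole if a number of a shift passes 41.7 or a number of a turn 0.125, either way. A call with a gripper value outside its range is refused whole. The fingers move at their own pace and stop on an object; "newtons" is the grip in N (left out, the last holds). Time passes only in rows, so rows that do not move let the fingers close. It gives the time, the measured TCP pose, the force and the opening at its end, in the units of the state.
- arm.get_obs(): the state, without advancing time (a new reading comes with each control period).
- grab_frame(name): name is "side" or "top"; returns a dict with "pixels" (400x640x3 uint8, blue, green, red), "depth" (400x640 float32, m along the optical axis (not along the pixel's ray), 0 where there is no reading), "fx", "fy", "cx", "cy" (pixels), "eye" and "orientation" of the camera in the world. Camera axes: x right, y down, z forward; pixel columns grow to the right and rows downward; lengths in m; the calibration is good to about 2 mm. A picture is of the moment at which its call begins.
- sign_off(): hands the job in, once; it reports no verdict.
The state is a dict: "time": time; "joints": joint angles; "dq": joint speeds; "effort": joint torques, N m; "ee_pos": TCP position; "ee_rot": TCP orientation; "contact_force": force on the tool from outside, world axes, zero at the start; "ft_torque": the same for the moment, N m; "opening": finger opening in m.
Only numpy, scipy, OpenCV 4.12 (cv2) and the standard library are available. Lean on these libraries where they do the work, as an engineer would, in place of code of your own. Each camera call takes 0.05 s, during which the arm holds its last target.

## Working session

There is one attempt and no reset: what is moved stays moved. The work goes in short steps, Python scripts to look and compute and a tool call to move; the robot and the scene stay as the last step left them, time stands still between calls to the robot, and variables do not carry over. Pictures are saved under pics/ and viewed, and the job is handed in when it is done.

Besides the shell and the picture viewer there is one more tool, called as name(argument=value, ...) on one line, values as JSON. send_rows: Moves the arm, as the interface text tells. Its arguments: {"type":"object","properties":{"steps":{"type":"array"},"newtons":{"type":"number"}},"required":["steps"]}

```bash
ls; mkdir -p pics
python3 - <<'E'
from plant import arm, grab_frame
import cv2,numpy as np
print(arm.get_obs())
for n in("top","side"):
    f=grab_frame(n); cv2.imwrite(f"pics/{n}0.png",f["pixels"]); np.savez(f"/tmp/{n}0.npz",**f)
    print(n,f["fx"],f["fy"],f["cx"],f["cy"],f["eye"],f["orientation"])
E
```

```text
pics
{'time': 0.0, 'joints': array([-1.32419785,  0.41190813, -0.01272289,  1.59705352,  0.00562569,
        1.13433458, -0.08220083]), 'dq': array([ 0.00075641, -0.00070783, -0.00048505, -0.00084468,  0.00044372,
       -0.00051214, -0.00187499]), 'effort': array([-1.02417514e-03, -6.00613689e+01,  6.81500025e-01, -2.99414617e+01,
        1.38028510e-02,  1.04525484e-02,  1.15899653e-05]), 'ee_pos': array([0.19346577, 0.59406622, 0.4038438 ]), 'ee_rot': array([-6.22725243e-05,  1.56728003e-01,  9.87641452e-01, -8.31575519e-04]), 'contact_force': array([-0.32684055,  0.44070638, -0.31812013]), 'ft_torque': array([-0.01144029,  0.04181439,  0.04113721]), 'opening': 0.08519680157539464}
top 372.51405106421146 372.51405106421146 319.3496048544636 200.60021529456486 [ 0.32944318 -0.0019372   1.29132631] [-0.0480865   0.71092547 -0.69948921  0.05465807]
side 403.6235558680496 403.6235558680496 316.54204385557443 195.94314817142833 [ 0.36302511 -0.88615671  0.59034178] [-0.5117087   0.85458102 -0.0809927   0.03585623]
```

View pics/top0.png

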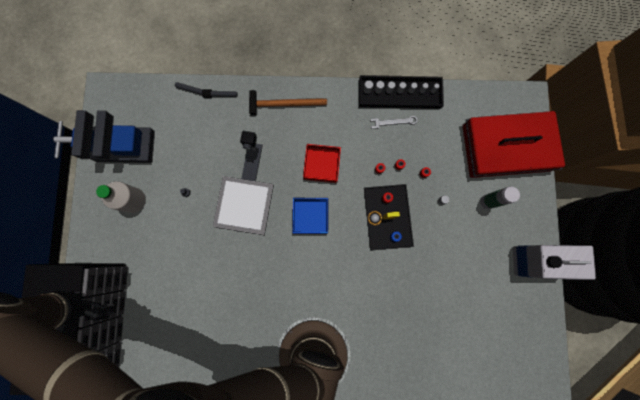

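View pics/side0.png

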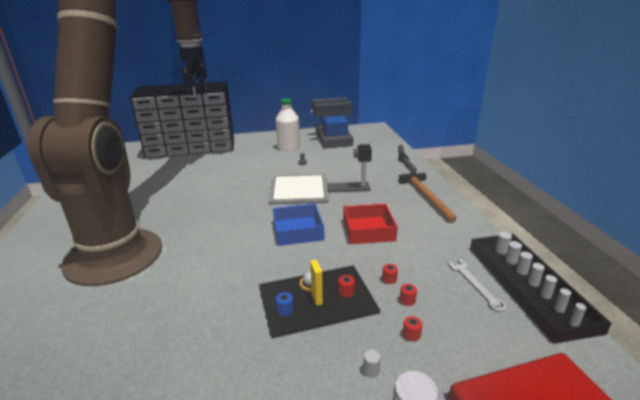

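```bash
cat > h.py <<'E'
import numpy as np,cv2
from scipy.spatial.transform import Rotation as R
def rot(q): return R.from_quat([q[1],q[2],q[3],q[0]])
def ray(f,u,v):
    d=np.array([(u-f["cx"])/f["fx"],(v-f["cy"])/f["fy"],1.0]); return rot(f["orientation"]).apply(d)
def atz(f,u,v,z):
    r=ray(f,u,v); e=np.array(f["eye"]); return e+r*(z-e[2])/r[2]
def dep(f,u,v):
    return np.array(f["eye"])+ray(f,u,v)*f["depth"][int(round(v)),int(round(u))]
def cloud(f):
    v,u=np.mgrid[0:400,0:640]; d=f["depth"].astype(float)
    p=np.stack([(u-f["cx"])/f["fx"]*d,(v-f["cy"])/f["fy"]*d,d],-1)
    return rot(f["orientation"]).apply(p.reshape(-1,3)).reshape(400,640,3)+np.array(f["eye"])
def crop(f,x0,x1,y0,y1,k,name):
    cv2.imwrite(name,cv2.resize(f["pixels"][y0:y1,x0:x1],None,fx=k,fy=k,interpolation=cv2.INTER_CUBIC))
E
python3 - <<'E'
from h import *
f=dict(np.load("/tmp/top0.npz"));s=dict(np.load("/tmp/side0.npz"))
crop(f,350,450,150,250,6,"pics/c1.png"); crop(f,205,355,110,250,5,"pics/c2.png")
P=cloud(f)
b,g,r=[f["pixels"][...,i].astype(int) for i in range(3)]
yy,xx=np.mgrid[0:400,0:640]
def st(n,m,z=None):
    p=P[m]; p=p[np.isfinite(p).all(1)]; print(n,m.sum(),xx[m].mean().round(1),yy[m].mean().round(1),np.median(p,0).round(3),p.min(0).round(3),p.max(0).round(3))
box=lambda a,b_,c,d:(xx>a)&(xx<b_)&(yy>c)&(yy<d)
red=(r>100)&(g<70)&(b<70); blue=(b>100)&(r<70)
st("rbush",red&box(375,402,188,208)); st("bbush",blue&box(380,412,225,250))
st("rbin",red&box(295,350,140,190)); st("bbin",blue&box(285,335,190,240))
st("yel",(r>120)&(g>100)&(b<90)&box(360,415,185,250)&(xx>384))
st("blk",(r<50)&(g<50)&(b<50)&box(355,420,175,255))
st("panel",(r>170)&(g>170)&(b>170)&box(205,280,170,240))
for n,(u,v) in dict(sock=(445,200),nut=(185,192),r1=(380,168),r2=(400,164),r3=(425,173),ball=(375,217)).items(): print(n,dep(f,u,v))
E
```

```text
rbush 56 387.8 196.9 [ 0.53  -0.246  0.037] [ 0.516 -0.261  0.034] [ 0.544 -0.229  0.043]
bbush 55 396.2 236.1 [ 0.397 -0.272  0.036] [ 0.384 -0.289  0.031] [ 0.411 -0.258  0.042]
rbin 1014 321.2 163.9 [ 0.649 -0.017  0.004] [ 0.329 -0.081 -0.005] [0.718 0.047 1.291]
bbin 1101 309.5 216.4 [0.461 0.02  0.004] [ 0.329 -0.039 -0.005] [0.522 0.083 1.291]
yel 52 392.8 213.9 [ 0.465 -0.251  0.09 ] [ 0.458 -0.272  0.085] [ 0.473 -0.233  0.095]
blk 2155 388.7 217.0 [ 0.46  -0.253  0.004] [ 0.329 -0.334 -0.006] [ 0.579 -0.002  1.291]
panel 1814 242.7 204.9 [0.497 0.252 0.012] [ 0.329 -0.002  0.004] [0.581 0.336 1.291]
sock [ 0.522574   -0.4412831   0.03727425]
nut [0.5351273  0.44540755 0.03655972]
r1 [ 0.63173958 -0.22071266  0.03217063]
r2 [ 0.64676706 -0.29001766  0.03396341]
r3 [ 0.61499676 -0.37436463  0.04007643]
ball [ 0.46037224 -0.20159376  0.03656482]
```

View pics/c1.png

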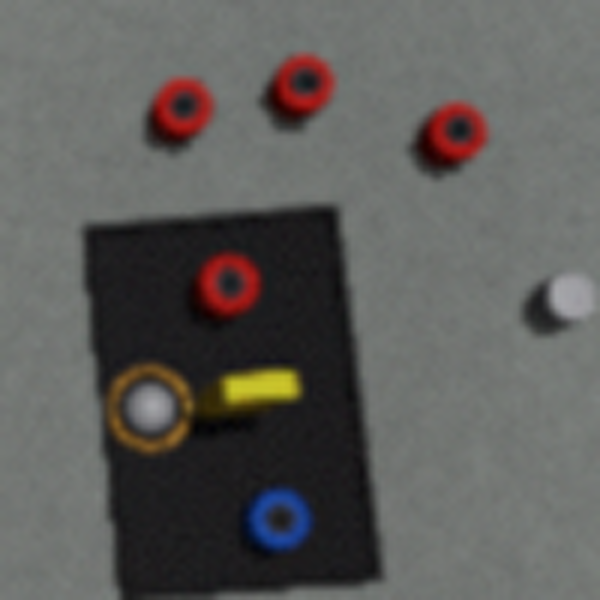

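View pics/c2.png

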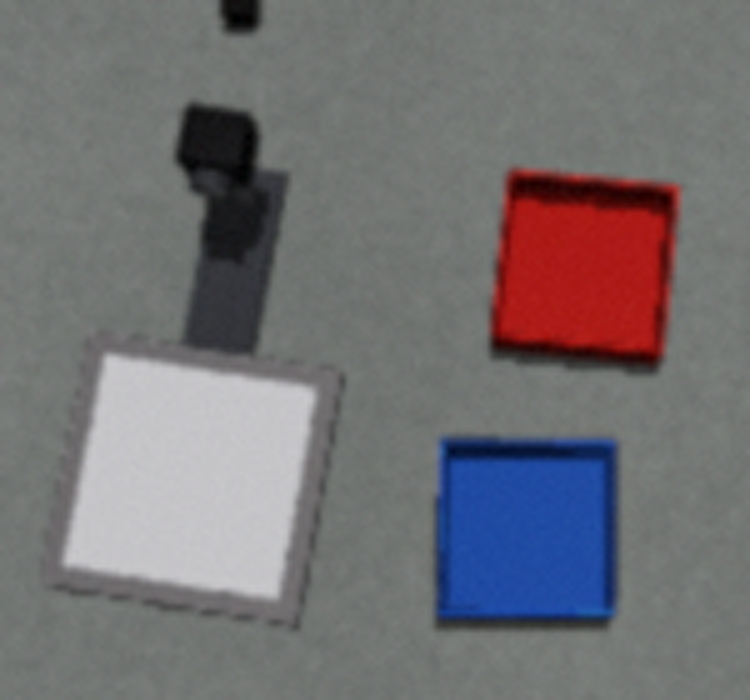

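Run:
```python
from h import *
f=dict(np.load("/tmp/top0.npz"))
A=lambda x,y,z:atz(f,350+(x+.5)/6-.5,150+(y+.5)/6-.5,z)
B=lambda x,y,z:atz(f,205+(x+.5)/5-.5,110+(y+.5)/5-.5,z)
t=[A(85,228,.012),A(335,208,.012),A(380,578,.012),A(118,592,.012)]
print("tray",np.mean(t,0).round(4)); print(np.round(t,3)); 
for a,b in((2,1),(3,0)): d=t[b]-t[a]; print("yaw",np.arctan2(d[1],d[0]),np.linalg.norm(d))
d=t[0]-t[1]; print(np.arctan2(-d[0],d[1]),np.linalg.norm(d))
print("red",A(230,285,.038),"blue",A(280,520,.038))
h=[A(225,388,.09),A(300,383,.09)];print("handle",A(262,386,.09),np.arctan2(-(h[0]-h[1])[0],(h[0]-h[1])[1]))
print("ball",A(152,406,.019),"ring",A(150,408,.010))
print("rbin",np.mean([B(512,172,.045),B(680,187,.045),B(658,360,.045),B(493,350,.045)],0))
print("bbin",np.mean([B(442,440,.045),B(615,442,.045),B(612,617,.045),B(437,620,.045)],0))
p=[B(95,340,.012),B(343,372,.012),B(298,625,.012),B(50,585,.012)]
print("panel",np.mean(p,0)); d=p[0]-p[3]; print(np.arctan2(d[1],d[0]),np.linalg.norm(d)); d=p[1]-p[2]; print(np.arctan2(d[1],d[0]),np.linalg.norm(d))
print("cam",B(215,130,.142));
```

```text
tray [ 0.4667 -0.2499  0.012 ]
[[ 0.566 -0.167  0.012]
 [ 0.58  -0.313  0.012]
 [ 0.366 -0.335  0.012]
 [ 0.356 -0.185  0.012]]
yaw 0.10157433121186563 0.21524101552366398
yaw 0.08741677569637059 0.21079497228852534
0.09821762178952313 0.14682273697024364
red [ 0.52920597 -0.24592542  0.038     ] blue [ 0.39642245 -0.27248471  0.038     ]
handle [ 0.46584048 -0.25254105  0.09      ] 0.08326036326076583
ball [ 0.46133776 -0.20409662  0.019     ] ring [ 0.46109373 -0.20436481  0.01      ]
rbin [ 0.64290528 -0.01839988  0.045     ]
bbin [0.46118409 0.01880797 0.045     ]
panel [0.49553948 0.24805744 0.012     ]
-0.1260287516325899 0.17298894456678426
-0.13993147062740963 0.1782506950265754
cam [0.70373735 0.22101225 0.142     ]
```

send_rows(steps=[[-1,-30,9,0,0,0,-0.105],[-1,-38,8,0,0,0,-0.105],[-1,-40,4,0,0,0,-0.105],[-1,-40,0,0,0,0,0],[-1,-40,0,0,0,0,0]], newtons=40)

```text
time: 0.52
ee_pos: [0.3857, 0.5928, 0.4043]
ee_rot: [-0.0, -0.001, 1.0, -0.0]
contact_force: [-0.5, 1.7, -0.5]
opening: 0.0856
```

send_rows(steps=[[-1,-20,-35,0,0,0,0],[-1,-20,-35,0,0,0,0],[-1,-20,-35,0,0,0,0],[-1,-20,-35,0,0,0,0],[-1,-20,-35,0,0,0,0]])

```text
time: 0.93
ee_pos: [0.4846, 0.4164, 0.4041]
ee_rot: [-0.0, -0.0, 1.0, -0.0]
contact_force: [0.2, -0.0, -0.0]
opening: 0.0853
```

send_rows(steps=[[-1,-20,-35,0,0,0,0],[-1,-20,-35,0,0,0,0],[-1,0,-40,0,0,0,0],[-1,0,-40,0,0,0,0],[-1,0,-40,0,0,0,0]])

```text
time: 1.35
ee_pos: [0.5238, 0.2262, 0.4041]
ee_rot: [-0.0, 0.0, 1.0, -0.0]
contact_force: [0.1, -0.3, -0.0]
opening: 0.0851
```

send_rows(steps=[[-1,0,-40,0,0,0,0],[-1,0,-40,0,0,0,0],[-1,0,-40,0,0,0,0],[-1,0,-40,0,0,0,0],[-1,0,-40,0,0,0,0]])

```text
time: 1.77
ee_pos: [0.5234, 0.0264, 0.4046]
ee_rot: [-0.0, -0.0, 1.0, 0.0]
contact_force: [1.1, 0.2, -0.7]
opening: 0.0855
```

send_rows(steps=[[-1,-2,-40,0,0,0,0],[-1,-2,-40,10,0,0,0],[-1,-2,-40,20,0,0,0],[-1,0,-40,20,0,0,0],[-1,0,-40,20,0,0,0]])

```text
time: 2.18
ee_pos: [0.5295, -0.1652, 0.3381]
ee_rot: [0.0, -0.0, 1.0, -0.0]
contact_force: [1.4, 0.9, 0.3]
opening: 0.0851
```

send_rows(steps=[[-1,0,-40,20,0,0,0],[-1,0,-32,20,0,0,0],[-1,0,0,30,0,0,0],[-1,0,0,0,0,0,0],[-1,0,0,0,0,0,0]])

```text
time: 2.6
ee_pos: [0.5292, -0.2325, 0.2686]
ee_rot: [-0.002, 0.0, 1.0, 0.001]
contact_force: [-0.0, 0.1, 0.4]
opening: 0.0854
```

Run:
```python
from plant import arm, grab_frame
from h import *
o=arm.get_obs();print(o["ee_pos"],o["joints"].round(2))
f=grab_frame("side"); cv2.imwrite("pics/s1.png",f["pixels"][150:400,150:550].repeat(2,0).repeat(2,1))
```

```text
[ 0.52922779 -0.23247856  0.26863799] [ 0.15  0.49  0.24  1.86 -0.15  0.82  2.04]
```

View pics/s1.png

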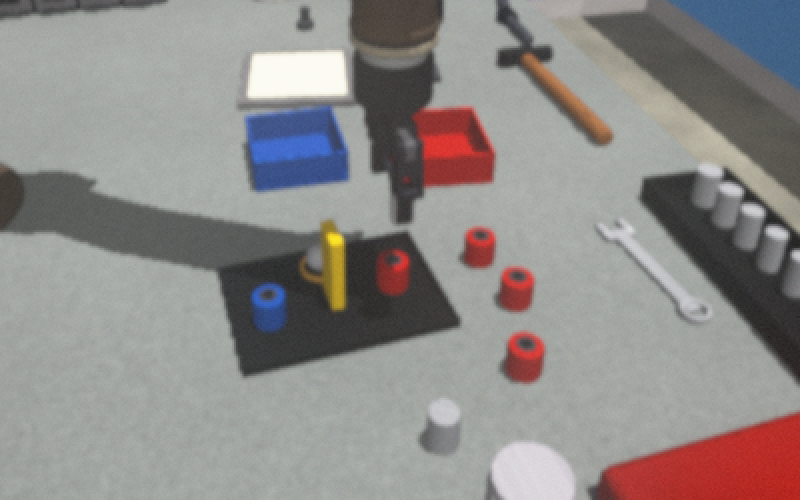

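The picture shows the fingers above the tray's far end near (400,200), the red bush at (393,270), clear of the handle at (333,265). I'll lower onto it.

send_rows(steps=[[-1,0,-7,15,0,0,0],[-1,0,-6,20,0,0,0],[-1,0,0,20,0,0,0],[-1,0,0,15,0,0,0],[-1,0,0,13,0,0,0]])

```text
time: 3.07
ee_pos: [0.531, -0.2446, 0.188]
ee_rot: [0.001, -0.001, 1.0, -0.0]
contact_force: [-0.3, 0.3, 0.3]
opening: 0.0854
```

send_rows(steps=[[0,0,0,0,0,0,0],[0.4,0,0,0,0,0,0],[1,0,0,0,0,0,0],[1,0,0,0,0,0,0],[1,0,0,0,0,0,0]])

```text
time: 3.48
ee_pos: [0.5305, -0.2458, 0.1887]
ee_rot: [0.001, -0.0, 1.0, -0.0]
contact_force: [-0.7, 0.8, 4.3]
opening: 0.0327
```

send_rows(steps=[[1,0,0,0,0,0,0],[1,0,0,-20,0,0,0],[1,0,0,-35,0,0,0],[1,0,0,-35,0,0,0],[1,0,0,-25,0,0,0]])

```text
time: 3.9
ee_pos: [0.5302, -0.2461, 0.3057]
ee_rot: [0.001, 0.0, 1.0, -0.001]
contact_force: [1.0, 0.6, 0.1]
opening: 0.0326
```

Run:
```python
from plant import arm, grab_frame
from h import *
o=arm.get_obs();print(o["ee_pos"],o["opening"])
f=grab_frame("side"); cv2.imwrite("pics/s2.png",f["pixels"][150:400,150:550].repeat(2,0).repeat(2,1))
```

```text
[ 0.53016297 -0.24610143  0.30567412] 0.03258830946078932
```

View pics/s2.png

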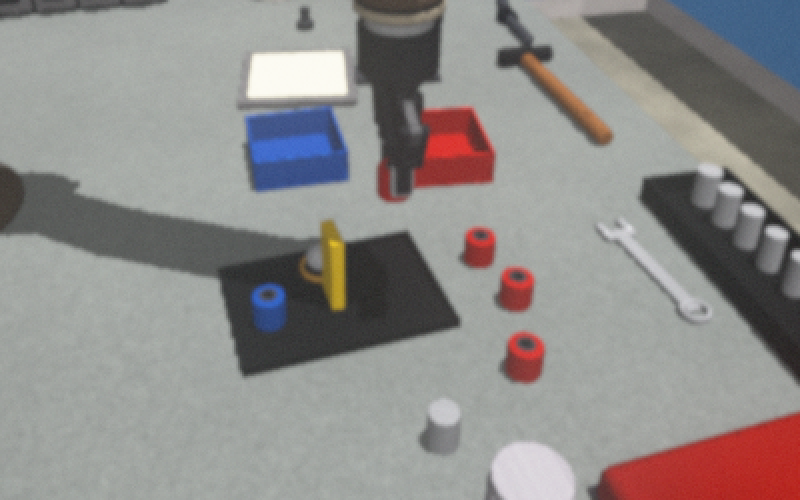

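The red bush is in the fingers (382,185), slightly to the robot side of the pad; the tray did not move. On to the red bin.

send_rows(steps=[[1,-15,30,0,0,0,0],[1,-20,38,0,0,0,0],[1,-20,38,0,0,0,0],[1,-20,38,0,0,0,0],[1,-20,38,0,0,0,0]])

```text
time: 4.37
ee_pos: [0.6231, -0.0665, 0.303]
ee_rot: [0.001, 0.0, 1.0, 0.0]
contact_force: [0.9, -1.2, -1.5]
opening: 0.0327
```

send_rows(steps=[[1,-18,30,0,0,0,0],[1,-5,16,0,0,0,0],[1,0,0,15,0,0,0],[1,0,0,20,0,0,0],[1,0,0,20,0,0,0]])

```text
time: 4.78
ee_pos: [0.6458, -0.0215, 0.2475]
ee_rot: [0.001, -0.001, 1.0, 0.0]
contact_force: [0.6, -0.3, -1.3]
opening: 0.0326
```

send_rows(steps=[[1,0,3,20,0,0,0],[1,0,0,20,0,0,0],[1,0,0,14,0,0,0],[1,0,0,2,0,0,0],[1,0,0,0,0,0,0]])

```text
time: 5.2
ee_pos: [0.6454, -0.0194, 0.1908]
ee_rot: [-0.001, -0.0, 1.0, -0.0]
contact_force: [0.7, 0.4, -0.8]
opening: 0.0323
```

send_rows(steps=[[-0.1,0,0,0,0,0,0],[-0.3,0,0,0,0,0,0],[-0.3,0,0,0,0,0,0],[-0.3,0,0,0,0,0,0],[-0.3,0,0,0,0,0,0]])

```text
time: 5.62
ee_pos: [0.6457, -0.0192, 0.1919]
ee_rot: [0.001, -0.0, 1.0, 0.0]
contact_force: [0.5, 0.1, 0.1]
opening: 0.0558
```

send_rows(steps=[[-0.3,0,0,-15,0,0,0],[-0.3,0,0,-30,0,0,0],[-0.3,0,0,-30,0,0,0],[-0.3,0,0,-30,0,0,0],[-1,0,0,-15,0,0,0]])

```text
time: 6.03
ee_pos: [0.6463, -0.0195, 0.3154]
ee_rot: [0.002, 0.0, 1.0, 0.0]
contact_force: [1.5, 0.2, -0.3]
opening: 0.0658
```

send_rows(steps=[[-1,20,-25,0,0,0,0],[-1,32,-32,0,0,0,0],[-1,32,-32,0,0,0,0],[-1,32,-32,0,0,0,0],[-1,32,-32,0,0,0,0]])

```text
time: 6.45
ee_pos: [0.506, -0.1632, 0.3115]
ee_rot: [0.0, -0.0, 1.0, -0.0]
contact_force: [0.0, -0.6, 0.4]
opening: 0.0857
```

send_rows(steps=[[-1,32,-32,0,0,0,0],[-1,32,-32,0,0,0,0],[-1,26,-26,0,0,0,0],[-1,10,-10,0,0,0,0],[-1,0,0,0,0,0,0]])

```text
time: 6.87
ee_pos: [0.4096, -0.2602, 0.3117]
ee_rot: [-0.0, 0.003, 1.0, -0.0]
contact_force: [-0.3, 0.5, 0.2]
opening: 0.0854
```

Run:
```python
from plant import arm, grab_frame
from h import *
o=arm.get_obs();print(o["ee_pos"],o["joints"].round(2))
f=grab_frame("side"); cv2.imwrite("pics/s3.png",f["pixels"][150:400,150:550].repeat(2,0).repeat(2,1))
f=grab_frame("top"); crop(f,285,445,130,250,5,"pics/t3.png")
```

```text
[ 0.40960617 -0.26015452  0.31174801] [ 0.22  0.29  0.3   2.05 -0.11  0.82  2.15]
```

View pics/s3.png

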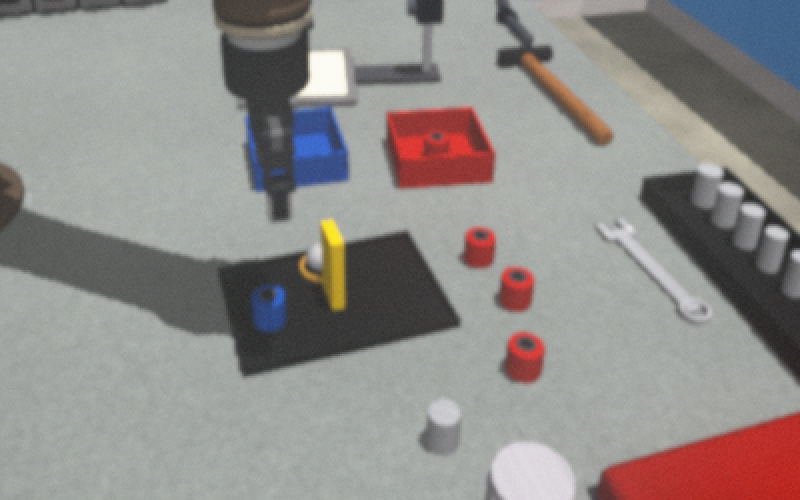

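View pics/t3.png

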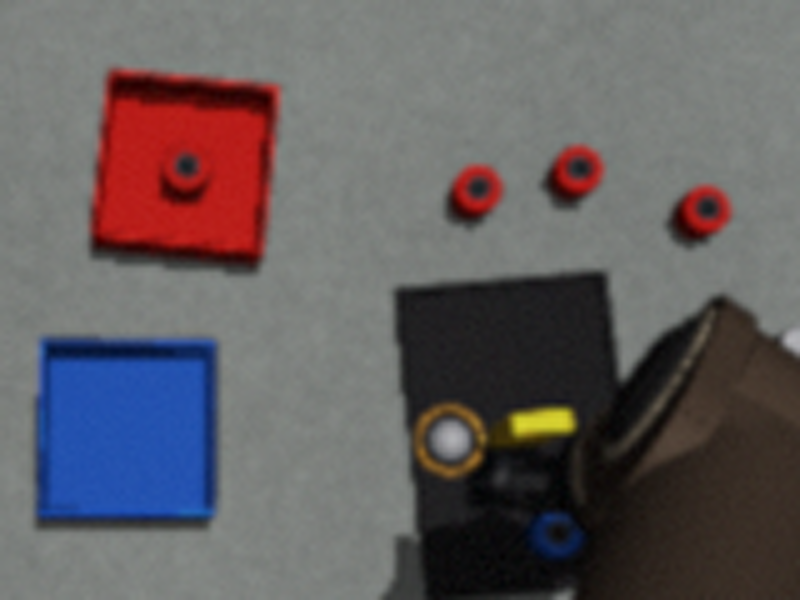

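The red bush stands upright in the middle of the red bin (top view 185,175); tray and ball unchanged. I'll go down on the blue bush.

send_rows(steps=[[-1,7,-7,10,0,0,0],[-1,7,-6,25,0,0,0],[-1,0,0,30,0,0,0],[-1,0,0,20,0,0,0],[-1,0,0,0,0,0,0]])

```text
time: 7.38
ee_pos: [0.3989, -0.2679, 0.2229]
ee_rot: [-0.002, -0.001, 1.0, 0.002]
contact_force: [-1.4, -0.3, 0.1]
opening: 0.0854
```

send_rows(steps=[[-1,0,0,15,0,0,0],[-1,0,0,15,0,0,0],[-1,0,0,9,0,0,0],[-1,0,0,0,0,0,0]])

```text
time: 7.72
ee_pos: [0.3994, -0.2691, 0.1864]
ee_rot: [-0.001, -0.001, 1.0, 0.001]
contact_force: [-0.7, 0.9, -0.8]
opening: 0.0851
```

send_rows(steps=[[-1,5,-3,0,0,0,0],[0,0,0,0,0,0,0],[0.4,0,0,-1,0,0,0],[1,0,0,-1,0,0,0],[1,0,0,0,0,0,0]])

```text
time: 8.13
ee_pos: [0.394, -0.2732, 0.19]
ee_rot: [0.001, -0.0, 1.0, -0.0]
contact_force: [0.1, 0.1, 0.2]
opening: 0.0387
```

send_rows(steps=[[1,0,0,0,0,0,0],[1,0,0,0,0,0,0],[1,0,0,-20,0,0,0],[1,0,0,-35,0,0,0],[1,0,0,-35,0,0,0]])

```text
time: 8.55
ee_pos: [0.3932, -0.2728, 0.2796]
ee_rot: [-0.001, -0.0, 1.0, 0.001]
contact_force: [0.9, 0.1, -0.1]
opening: 0.0327
```

Run:
```python
from plant import arm, grab_frame
from h import *
o=arm.get_obs();print(o["ee_pos"],o["opening"])
f=grab_frame("side"); cv2.imwrite("pics/s4.png",f["pixels"][150:400,150:550].repeat(2,0).repeat(2,1))
```

```text
[ 0.39321297 -0.27276142  0.27956523] 0.03274452829307573
```

View pics/s4.png

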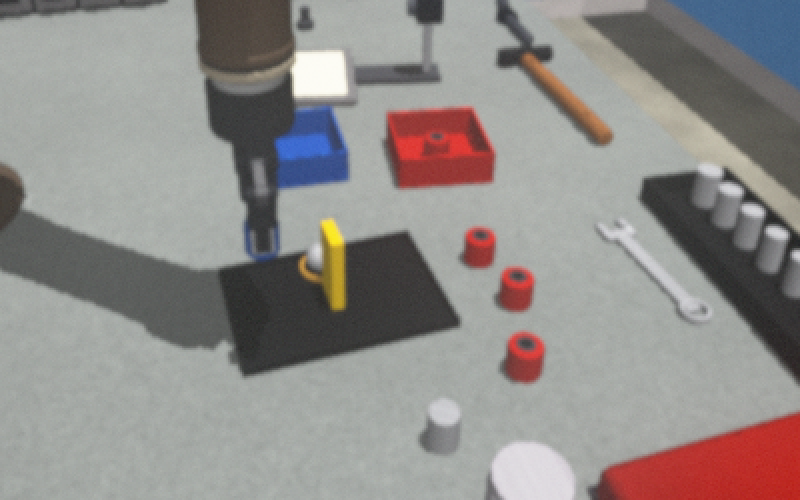

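Blue bush held centred in the pads (262,240). Moving it over the blue bin.

send_rows(steps=[[1,0,10,-20,0,0,0],[1,-5,30,-8,0,0,0],[1,-9,36,0,0,0,0],[1,-9,36,0,0,0,0],[1,-9,36,0,0,0,0]])

```text
time: 9.02
ee_pos: [0.4257, -0.1236, 0.3078]
ee_rot: [0.001, 0.0, 1.0, 0.0]
contact_force: [0.6, 0.4, -1.3]
opening: 0.0326
```

send_rows(steps=[[1,-9,36,0,0,0,0],[1,-9,36,0,0,0,0],[1,-9,36,0,0,0,0],[1,-9,30,0,0,0,0],[1,0,0,0,0,0,0]])

```text
time: 9.43
ee_pos: [0.463, 0.0193, 0.3075]
ee_rot: [0.001, -0.004, 1.0, 0.001]
contact_force: [0.2, -0.0, -0.7]
opening: 0.0327
```

send_rows(steps=[[1,0,-1,15,0,0,0],[1,0,0,30,0,0,0],[1,0,0,30,0,0,0],[1,0,0,20,0,0,0],[1,0,0,15,0,0,0]])

```text
time: 9.85
ee_pos: [0.461, 0.0118, 0.1955]
ee_rot: [-0.001, -0.0, 1.0, -0.0]
contact_force: [-0.6, 0.7, 0.3]
opening: 0.0327
```

send_rows(steps=[[1,0,0,5,0,0,0],[1,0,0,0,0,0,0],[-0.1,0,0,0,0,0,0],[-0.3,0,0,0,0,0,0],[-0.3,0,0,0,0,0,0]])

```text
time: 10.27
ee_pos: [0.4622, 0.012, 0.1931]
ee_rot: [0.001, -0.0, 1.0, 0.0]
contact_force: [0.2, 0.2, -0.1]
opening: 0.0553
```

send_rows(steps=[[-0.3,0,0,0,0,0,0],[-0.3,0,0,-15,0,0,0],[-0.3,0,0,-30,0,0,0],[-0.3,0,0,-35,0,0,0],[-0.3,0,0,-35,0,0,0]])

```text
time: 10.68
ee_pos: [0.4613, 0.0119, 0.3086]
ee_rot: [-0.0, -0.0, 1.0, -0.0]
contact_force: [1.2, 0.1, -0.4]
opening: 0.0557
```

send_rows(steps=[[-1,0,0,-15,0,0,0.123],[-1,0,0,-15,0,0,0.123],[-1,0,0,0,0,0,0.123],[-1,0,0,0,0,0,0.123],[-1,0,0,0,0,0,0.123]])

```text
time: 11.1
ee_pos: [0.4616, 0.0119, 0.3382]
ee_rot: [0.001, 0.305, 0.952, 0.001]
contact_force: [0.2, -0.0, 0.1]
opening: 0.0856
```

send_rows(steps=[[-1,0,0,0,0,0,0.123],[-1,0,0,0,0,0,0.123],[-1,0,0,0,0,0,0.123],[-1,0,0,0,0,0,0.123],[-1,0,0,0,0,0,0.123]])

```text
time: 11.52
ee_pos: [0.4616, 0.0119, 0.3377]
ee_rot: [0.0, 0.579, 0.815, 0.0]
contact_force: [0.7, 0.3, -0.1]
opening: 0.0849
```

send_rows(steps=[[-1,0,0,0,0,0,0.123],[-1,0,0,0,0,0,0.123],[-1,0,0,0,0,0,0]])

```text
time: 11.77
ee_pos: [0.4616, 0.012, 0.3376]
ee_rot: [0.0, 0.675, 0.738, 0.0]
contact_force: [0.3, -0.3, -0.8]
opening: 0.0853
```

Run:
```python
from plant import arm, grab_frame
from h import *
o=arm.get_obs();print(o["ee_pos"],o["ee_rot"],o["joints"].round(2))
m=rot(o["ee_rot"]).as_matrix(); print(m.round(3))
f=grab_frame("side"); cv2.imwrite("pics/s5.png",f["pixels"][150:400,150:550].repeat(2,0).repeat(2,1))
f=grab_frame("top"); crop(f,350,450,150,250,6,"pics/t5.png"); np.savez("/tmp/top5.npz",**f)
```

```text
[0.46158888 0.01199988 0.33759448] [1.14624459e-04 6.74745374e-01 7.38050491e-01 3.74422894e-04] [-0.48  0.22  0.41  2.08 -0.11  0.87  0.08]
[[-0.089  0.996  0.001]
 [ 0.996  0.089  0.   ]
 [ 0.     0.001 -1.   ]]
```

View pics/s5.png

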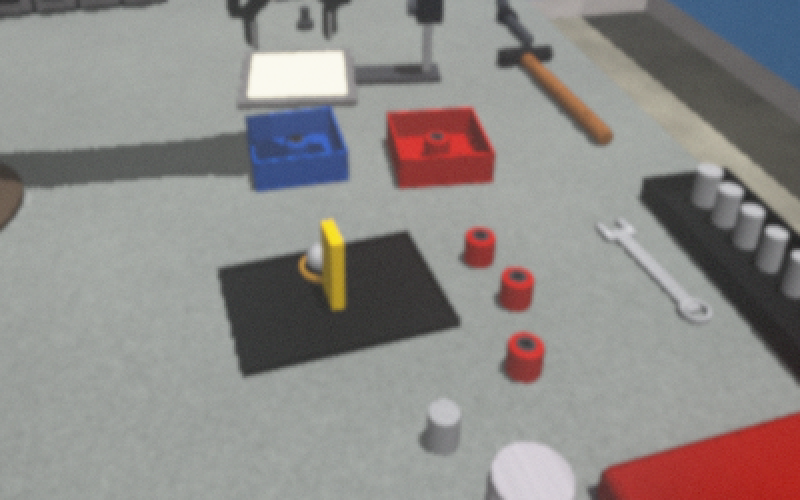

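View pics/t5.png

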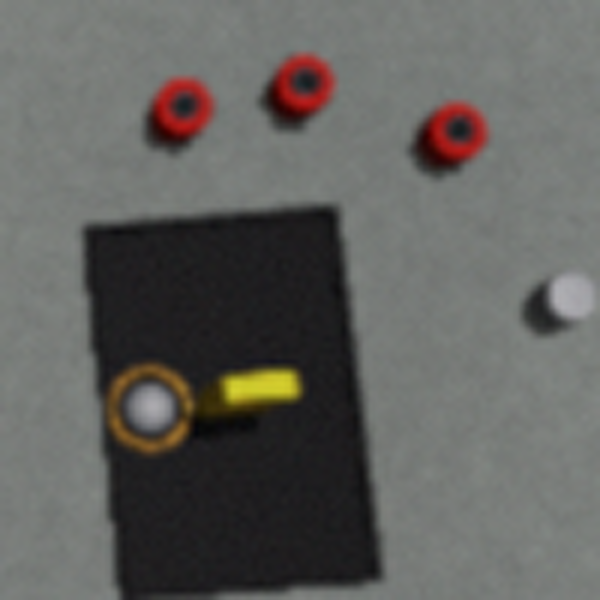

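The tray, ball and handle are where they were at the start (handle top at 262,386 in the crop); the blue bush stands in its bin. Next: above the handle.

send_rows(steps=[[-1,-20,-3,0,0,0,0],[-1,-36,-4,0,0,0,0],[-1,-36,-4,0,0,0,0],[-1,-36,-4,0,0,0,0],[-1,-36,-4,0,0,0,0]])

```text
time: 12.28
ee_pos: [0.458, -0.1546, 0.3375]
ee_rot: [0.0, 0.671, 0.742, 0.0]
contact_force: [-0.2, 0.1, -0.3]
opening: 0.0855
```

send_rows(steps=[[-1,-36,0,0,0,0,0],[-1,-36,0,0,0,0,0],[-1,-27,0,0,0,0,0],[-1,0,0,0,0,0,0],[-1,0,0,0,0,0,0]])

```text
time: 12.7
ee_pos: [0.4672, -0.2533, 0.3371]
ee_rot: [0.0, 0.673, 0.74, -0.0]
contact_force: [0.0, -0.3, 0.4]
opening: 0.0855
```

Run:
```python
from plant import arm, grab_frame
from h import *
o=arm.get_obs();print(o["ee_pos"],o["joints"].round(2))
m=rot(o["ee_rot"]).as_matrix(); print(m.round(3)); print(m.T@(np.array([.466,-.252,.215])-o["ee_pos"]))
```

```text
[ 0.46724232 -0.25325745  0.33707408] [-0.01  0.35  0.52  1.93 -0.22  0.92  0.71]
[[-0.095  0.996 -0.   ]
 [ 0.996  0.095 -0.   ]
 [-0.    -0.    -1.   ]]
[ 0.00141303 -0.00107815  0.12207394]
```

send_rows(steps=[[-1,1,-1,20,0,0,0],[-1,0,0,30,0,0,0],[-1,0,0,20,0,0,0],[-1,0,0,0,0,0,0]])

```text
time: 13.03
ee_pos: [0.4656, -0.2482, 0.2638]
ee_rot: [-0.003, 0.671, 0.741, -0.001]
contact_force: [-0.8, 0.8, -0.0]
opening: 0.0855
```

Run:
```python
from plant import arm, grab_frame
from h import *
o=arm.get_obs();print(o["ee_pos"],o["contact_force"])
f=grab_frame("side"); crop(f,200,400,170,350,4,"pics/s6.png")
```

```text
[ 0.4656257  -0.2482172   0.26376735] [-0.83644936  0.8061764  -0.03377295]
```

View pics/s6.png

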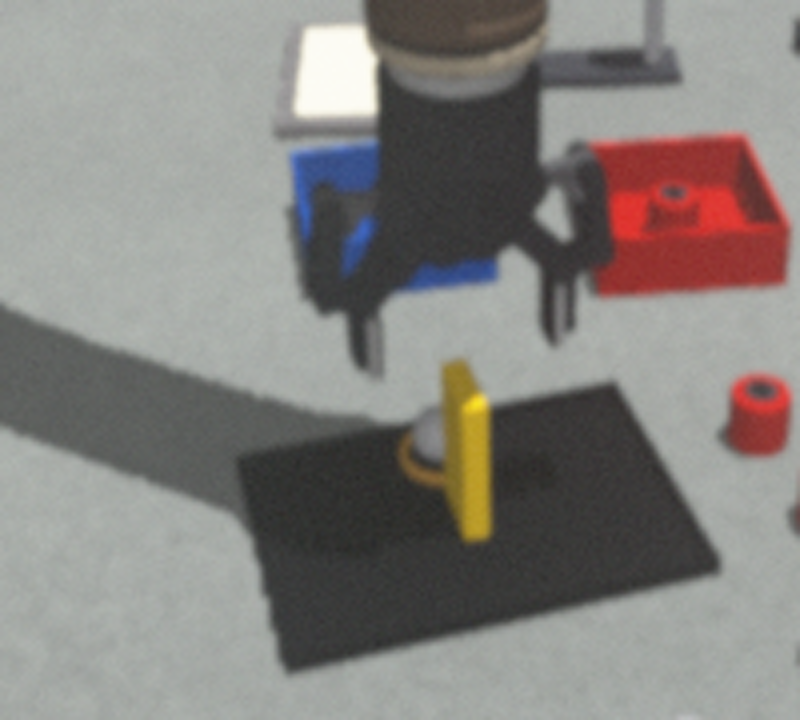

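The handle top (465,380) stands between the fingers (365,350) and (560,320), well centred. I'll lower, close slowly, and grip harder.

send_rows(steps=[[-1,0,0,15,0,0,0],[-1,0,0,20,0,0,0],[-1,0,0,13,0,0,0],[-1,0,0,0,0,0,0],[-1,0,0,0,0,0,0]])

```text
time: 13.5
ee_pos: [0.4671, -0.2504, 0.2202]
ee_rot: [0.0, 0.672, 0.74, 0.0]
contact_force: [0.0, -0.0, 0.4]
opening: 0.0853
```

send_rows(steps=[[-0.2,0,0,0,0,0,0],[0.1,0,0,0,0,0,0],[0.3,0,0,0,0,0,0],[0.4,0,0,0,0,0,0],[0.5,0,0,0,0,0,0]], newtons=25)

```text
time: 13.92
ee_pos: [0.4668, -0.2508, 0.2197]
ee_rot: [0.0, 0.673, 0.74, 0.0]
contact_force: [-1.0, -0.5, -0.3]
opening: 0.0257
```

send_rows(steps=[[0.55,0,0,0,0,0,0],[0.6,0,0,0,0,0,0],[0.65,0,0,0,0,0,0],[0.7,0,0,0,0,0,0],[0.75,0,0,0,0,0,0]])

```text
time: 14.33
ee_pos: [0.4661, -0.2509, 0.2191]
ee_rot: [-0.0, 0.673, 0.74, -0.0]
contact_force: [-4.8, -0.6, 3.3]
opening: 0.0136
```

send_rows(steps=[[1,0,0,0,0,0,0],[1,0,0,0,0,0,0],[1,0,0,0,0,0,0]], newtons=60)

```text
time: 14.58
ee_pos: [0.4664, -0.2509, 0.2192]
ee_rot: [-0.0, 0.673, 0.74, -0.0]
contact_force: [-4.8, -0.3, 5.0]
opening: 0.0135
```

send_rows(steps=[[1,0,0,0,0,0,0],[1,0,0,0,0,0,0],[1,0,0,-3,0,0,0],[1,0,0,-4,0,0,0],[1,0,0,0,0,0,0]], newtons=100)

```text
time: 15.0
ee_pos: [0.4673, -0.2505, 0.2265]
ee_rot: [0.0, 0.673, 0.74, 0.0]
contact_force: [0.2, -0.4, -5.2]
opening: 0.0129
```

Run:
```python
from plant import arm, grab_frame
from h import *
o=arm.get_obs();print(o["ee_pos"],o["contact_force"],o["ft_torque"],o["opening"]);print(rot(o["ee_rot"]).as_matrix().round(3))
f=grab_frame("side"); crop(f,200,400,170,350,4,"pics/s7.png")
```

```text
[ 0.46729022 -0.25050192  0.22654285] [ 0.19415092 -0.4083258  -5.23839812] [-0.06902611 -0.00551959 -0.0123223 ] 0.012855281469946581
[[-0.095  0.995  0.001]
 [ 0.995  0.095 -0.   ]
 [-0.     0.001 -1.   ]]
```

View pics/s7.png

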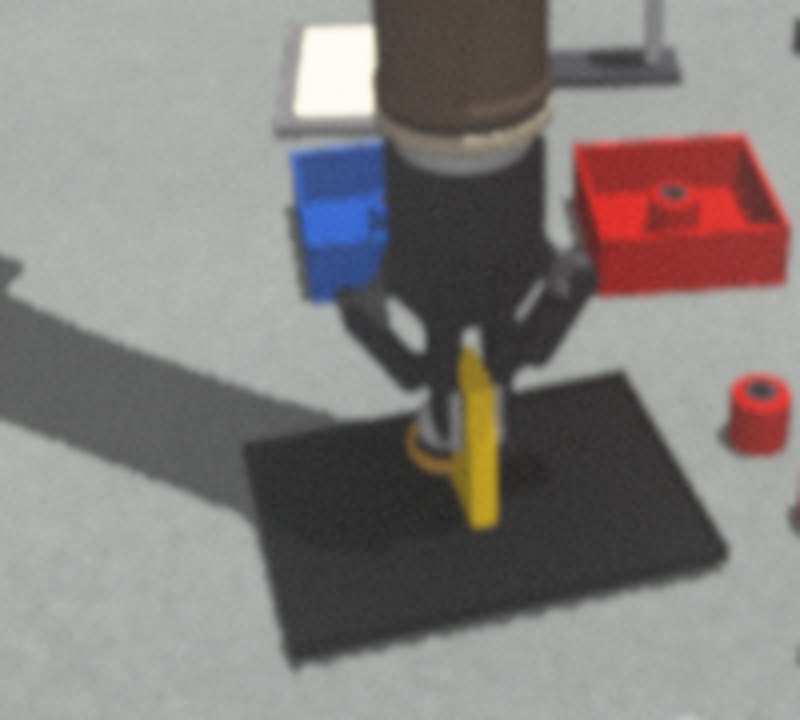

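The tray hangs level, just clear of the bench; load 5.2 N matches tray plus ball, and the ball sits in the ring (440,430). I'll lift gently.

send_rows(steps=[[1,0,0,-3,0,0,0],[1,0,0,-7,0,0,0],[1,0,0,-11,0,0,0],[1,0,0,-14,0,0,0],[1,0,0,-14,0,0,0]])

```text
time: 15.47
ee_pos: [0.4665, -0.2508, 0.2764]
ee_rot: [-0.0, 0.673, 0.74, -0.0]
contact_force: [-0.2, 0.2, -4.3]
opening: 0.0133
```

send_rows(steps=[[1,0,0,-14,0,0,0],[1,0,0,-14,0,0,0],[1,0,0,-13,0,0,0],[1,0,0,-11,0,0,0],[1,0,0,-7,0,0,0]])

```text
time: 15.88
ee_pos: [0.4667, -0.251, 0.3361]
ee_rot: [0.001, 0.673, 0.74, 0.0]
contact_force: [1.0, 0.6, -5.2]
opening: 0.0131
```

send_rows(steps=[[1,0,0,-3,0,0,0],[1,0,0,0,0,0,0],[1,0,0,0,0,0,0]])

```text
time: 16.13
ee_pos: [0.4665, -0.2506, 0.3369]
ee_rot: [-0.0, 0.673, 0.74, -0.0]
contact_force: [-0.5, -0.3, -4.8]
opening: 0.0132
```

Run:
```python
from plant import arm, grab_frame
from h import *
o=arm.get_obs();print(o["ee_pos"],o["contact_force"],o["ft_torque"],o["opening"],o["joints"].round(2));m=rot(o["ee_rot"]).as_matrix();print(m.round(3))
print(m.T@(np.array([.4955,.25,o["ee_pos"][2]])-o["ee_pos"]))
f=grab_frame("side"); crop(f,200,400,140,320,4,"pics/s8.png")
```

```text
[ 0.46649119 -0.25060569  0.33688041] [-0.54575356 -0.2762657  -4.84666799] [-0.05315173  0.04496002  0.0174398 ] 0.013183096843822162 [-0.02  0.35  0.53  1.93 -0.22  0.92  0.71]
[[-0.095  0.995 -0.   ]
 [ 0.995  0.095  0.   ]
 [ 0.    -0.    -1.   ]]
[4.95589436e-01 7.64111843e-02 1.21057473e-04]
```

View pics/s8.png

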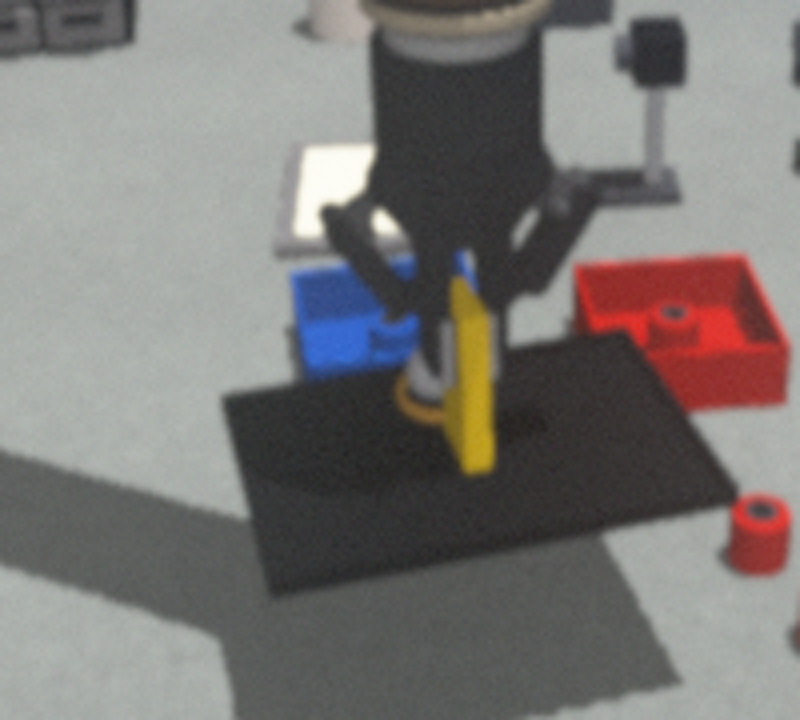

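send_rows(steps=[[1,4,0.6,0,0,0,0],[1,8,1.2,0,0,0,0],[1,12,1.8,0,0,0,0],[1,16,2.4,0,0,0,0],[1,19,3,0,0,0,0]])

```text
time: 16.6
ee_pos: [0.4698, -0.1905, 0.3367]
ee_rot: [-0.0, 0.673, 0.74, -0.0]
contact_force: [0.4, 1.0, -6.2]
opening: 0.0125
```

send_rows(steps=[[1,20,3,0,0,0,0],[1,20,3,0,0,0,0],[1,20,3,0,0,0,0],[1,20,3,0,0,0,0],[1,20,3,0,0,0,0]])

```text
time: 17.02
ee_pos: [0.4751, -0.0884, 0.3368]
ee_rot: [-0.0, 0.673, 0.74, -0.0]
contact_force: [-0.3, -0.3, -5.1]
opening: 0.0129
```

send_rows(steps=[[1,20,3,0,0,0,0],[1,20,3,0,0,0,0],[1,20,3,0,0,0,0],[1,20,3,0,0,0,0],[1,20,3,0,0,0,0]])

```text
time: 17.43
ee_pos: [0.4805, 0.0125, 0.3368]
ee_rot: [-0.0, 0.673, 0.74, -0.0]
contact_force: [0.2, 0.0, -5.8]
opening: 0.0133
```

send_rows(steps=[[1,20,3,0,0,0,0],[1,20,3,0,0,0,0],[1,20,3,0,0,0,0],[1,20,3,0,0,0,0],[1,20,3,0,0,0,0]])

```text
time: 17.85
ee_pos: [0.4857, 0.1134, 0.3368]
ee_rot: [-0.0, 0.673, 0.74, -0.0]
contact_force: [0.7, 0.6, -5.9]
opening: 0.0133
```

send_rows(steps=[[1,20,3,0,0,0,0],[1,20,3,0,0,0,0],[1,20,3,0,0,0,0],[1,20,3,0,0,0,0],[1,17,3,0,0,0,0]])

```text
time: 18.27
ee_pos: [0.4912, 0.2119, 0.3366]
ee_rot: [-0.0, 0.672, 0.74, -0.0]
contact_force: [-0.1, -0.0, -5.3]
opening: 0.0129
```

send_rows(steps=[[1,14,2,0,0,0,0],[1,11,2,0,0,0,0],[1,8,1,0,0,0,0],[1,4,1,0,0,0,0],[1,1,0,0,0,0,0]])

```text
time: 18.68
ee_pos: [0.4944, 0.2485, 0.337]
ee_rot: [0.0, 0.673, 0.74, -0.0]
contact_force: [0.8, 0.0, -4.8]
opening: 0.0127
```

send_rows(steps=[[1,0,0,0,0,0,0],[1,0,0,0,0,0,0],[1,0,0,0,0,0,0],[1,0,0,0,0,0,0],[1,0,0,0,0,0,0]])

```text
time: 19.1
ee_pos: [0.4945, 0.2477, 0.3373]
ee_rot: [0.0, 0.673, 0.74, 0.0]
contact_force: [0.3, 0.1, -5.8]
opening: 0.013
```

Run:
```python
from plant import arm, grab_frame
from h import *
o=arm.get_obs();print(o["ee_pos"],o["contact_force"],o["ft_torque"],o["opening"],o["dq"].round(3))
f=grab_frame("side"); crop(f,220,420,90,260,4,"pics/s9.png"); np.savez("/tmp/s9.npz",**f)
f=grab_frame("top"); crop(f,190,360,110,260,4,"pics/t9.png"); np.savez("/tmp/t9.npz",**f)
```

```text
[0.4945354  0.24766007 0.33727504] [ 0.34351835  0.14130153 -5.81291529] [-0.03209407 -0.08993072 -0.0052944 ] 0.013004454578029028 [-0.004  0.001 -0.002 -0.002  0.001  0.002 -0.002]
```

View pics/s9.png

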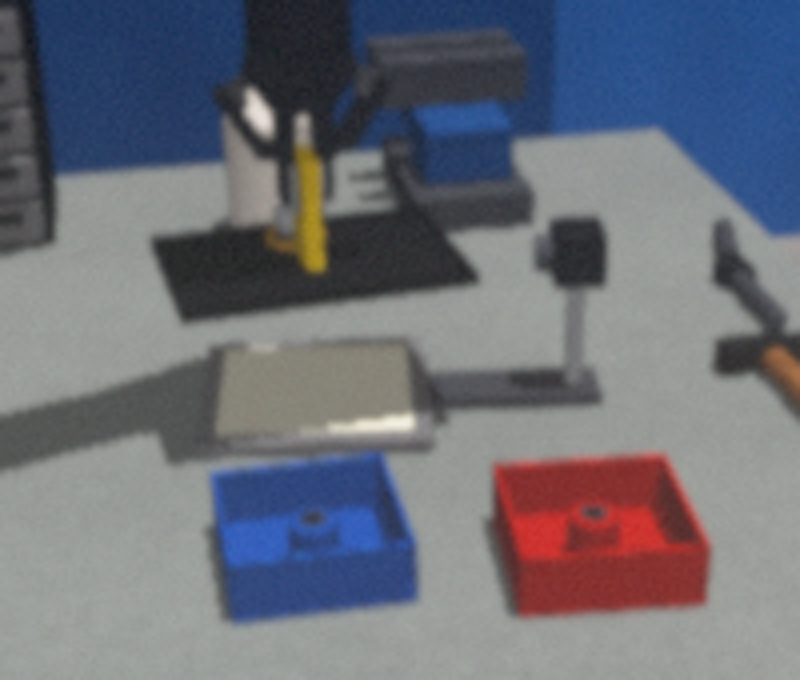

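View pics/t9.png

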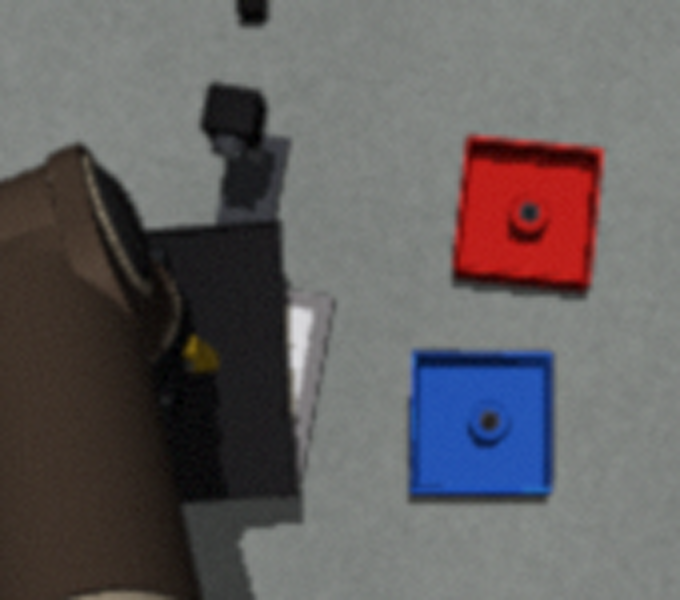

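The tray hangs over the panel with the ball still in the ring (285,225 in the side crop); both bushes stand in their bins. I'll check level and height with the depth before handing in.

Run:
```python
from h import *
f=dict(np.load("/tmp/s9.npz"));P=cloud(f)
m=(f["depth"]>0)&(P[...,2]>.09)&(P[...,2]<.15)&(abs(P[...,0]-.495)<.10)&(P[...,1]>.18)&(P[...,1]<.30)&(f["pixels"].max(-1)<60)
p=P[m]
for _ in range(5):
    c=np.linalg.lstsq(np.c_[p[:,:2],np.ones(len(p))],p[:,2],rcond=None)[0]; r=p[:,2]-np.c_[p[:,:2],np.ones(len(p))]@c; p=p[abs(r)<max(.004,2*r.std())]
print(len(p),"slopes",c[:2],"floor top z at centre",c@[.4955,.25,1],r.std())
# tray corners (rim top) from side crop
z=c@[.4955,.25,1]+.006
q=[atz(f,220+(x+.5)/4-.5,90+(y+.5)/4-.5,z) for x,y in((152,240),(437,210),(478,280),(183,318))]
print(np.round(q,3),np.mean(q,0))
print("ball",dep(f,220+283/4,90+215/4))
```

```text
805 slopes [ 0.00178002 -0.00357374] floor top z at centre 0.12247698739170207 0.0009170019561528626
[[0.378 0.298 0.128]
 [0.606 0.311 0.128]
 [0.606 0.165 0.128]
 [0.392 0.146 0.128]] [0.49569973 0.22993827 0.12847699]
ball [0.48103569 0.28841167 0.1423069 ]
```

```bash
python3 -c "
from plant import sign_off,arm
print(sign_off()); o=arm.get_obs(); print(o['time'],o['ee_pos'],o['opening'],o['contact_force'])"
```

```text
the job is handed in; nothing more can be done
None
the job is handed in; nothing more can be done
```

I put the red and blue bushes in the bins of their own colours. Then I lifted the tray by its handle at 100 N grip, carried it across slowly, and handed in at about 19 s while holding it over the inspection panel. No verdict was reported.

What the last checks before hand-in showed:
- **Tray level and height:** the slope is about 0.004 rad, and the underside is about 106 mm above the lit face.
- **Tray position:** the gripper stood at (0.495, 0.248), within about 3 mm of the panel centre I measured. A rough estimate from the tray corners in the side view put the tray centre about 20 mm off in y. I trusted the gripper and ball readings instead; both are within the 40 mm limit.
- **Tray grip:** the load was about 5 to 6 N, close to the weight of the tray plus ball, and joint speeds were near zero.
- **Ball:** the side view showed it still in the brass ring. I didn't measure its distance from the pocket point.
- **Bushes:** both stood released near the middle of their bins.
- **Socket and nut:** I never went near them. The socket looked unmoved in the picture taken before I lifted the tray; I did not look at either again after the carry.

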